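Close the tea canister and lift its wet outer lid

ROBOT

A 6-joint arm with a two-finger parallel gripper is mounted at the origin on the work surface. World frame = base frame: x ahead of the robot, y to its left, z up, the work surface at z = 0. Lengths are in m, angles in rad, forces in N, time in s.
With the tool pointing down it reaches from about 0.425 to 0.925 m from the base axis. Payload 12.5 kg.
Tool frame: the origin (TCP) lies at the very end of the fingers, on their centre line; the grasp point (between the pads) lies hold_point_z behind it (hold_point_z is the distance from the TCP to the grasp point, in m); z points along the fingers, y is the line along which they close (so a half turn about z gives the same grasp; the last joint's range is limited). The gripper opens to 85 mm and grips with 20 to 120 N. Pads are 22 mm wide; open, the fingers measure 114 mm over their backs; the gripper's body (76 mm by 85 mm) begins 54 mm behind the grasp point. The pads swing forward as they close: fully open they stand 13 mm farther back than shut.
Start: joints at [1.063, 0.491, 1.559, -0, 1.092, -0.106], TCP at [0.244, 0.575, 0.196] pointing down, gripper open.
Joint ranges: [-3.1, 3.1], [-0.84, 2.19], [0.05, 2.79], [-1.13, 4.28], [0.06, 2.93], [-2.69, 2.69]. Speed limits (rad/s): [2.22, 2.22, 2.79, 3.14, 3.14, 3.14].

INTERFACE

Orientations are given as [roll, pitch, yaw] about the fixed x, y, z axes, in that order (R = Rz(yaw) Ry(pitch) Rx(roll)).
In Python, from station import observe, read_camera, close_job, hold_point_z gives the robot as it stands. The module is installed in compiled form; this text tells all that it offers.
- The arm moves only by the tool drive_tool, never from a script. Its argument "increments" is a list that holds one entry, the list of rows, each a list of 5 numbers: the opening, from -1 (shut) to 1 (fully open), then the shift along the tool's x, y, z scaled (see below), then the turn about the tool's z scaled (see below). In form: [[[jaw, dx, dy, dz, twist], ...]]. A call has 1 to 8 rows; each row is the pose to reach, as a shift and turn from the pose commanded when the call began, along the tool's axes at that moment; what a row does not reach only later rows make up. The controller multiplies each number of a shift by 120 mm and each number of a turn by 30 degrees. A row lasts 1/8 s, in which the tool goes at most 62.5 mm and 10.7 degrees, less where a joint would pass 70% of its speed; a pose out of reach is approached as far as the arm can. A call with a number of a shift or a turn outside -1 to 1 is refused whole. A call with a gripper value outside its range is refused whole. The fingers move at their own pace and stop on an object; "force" is the grip in N (left out, the last holds). Time passes only in rows, so rows that repeat a pose let the fingers close. It gives the time, the measured TCP pose, the force, the opening and the grip force at its end, in the units of the state.
- observe(): the state, without advancing time (a new reading comes with each control period).
- read_camera(name): name is "scene" or "top" or "wrist"; returns a dict with "image" (400x640x3 uint8, red, green, blue), "depth" (400x640 float32, m along the optical axis (not along the pixel's ray), 0 where there is no reading), "vfov" (degrees; the focal length in pixels is half the picture's height over the tangent of half this angle, whatever the lens; pixels are square), "cx", "cy" (the principal point, pixels), "R" (3x3) and "t" (3): a world point X has camera coordinates R X + t. Camera axes: x right, y down, z forward; pixel columns grow to the right and rows downward; lengths in m; the calibration is good to about 2 mm. A picture is of the moment at which its call begins.
- close_job(): hands the job in; it is judged then, once.
The state is a dict: "time": time; "qpos": joint angles; "qd": joint speeds; "tau": joint torques, N m; "tool_pos": TCP position; "ee_rot": TCP orientation; "ft_force": force on the tool from outside, world axes, zero at the start; "ft_torque": the same for the moment, N m; "grip_width": opening from 0.0 (shut) to 1.0 (fully open); "grasp_force": force on a finger pad.
Only numpy, scipy, OpenCV 4.12 (cv2) and the standard library are available. Lean on these libraries where they do the work, as an engineer would, in place of code of your own. Each camera call takes 0.05 s, during which the arm holds its last target. There are 200 camera calls.

TASK

The tea canister's double lid is draining in the drip tray. Carry the nested pair by the inner lid's stem and lower it onto the open canister until the inner lid is fully seated, let go, then press the steel plunger on top of the stem down to its stop to vent the inner lid and come off it. Then take the outer lid by its neck, lift it alone well clear above the stem, leaving the inner lid seated, and finish while holding it level in the air; do not drop the lids, knock the canister about or disturb the other dishes.

Things in the scene. Friction and masses are not known exactly. Their poses are not given: they have to be found in the camera images.
- tin_rim (a point): Tea canister: open aluminium cylinder, 100 mm outside diameter, 94 mm inside, 90 mm tall, about 0.55 kg with dark tea filling to half height, loose on the counter. It and the bowl swap places between starts. The point is the centre of its mouth at rim height; z is its axis.
- inner_flange (a point): Inner lid's flange, 101 mm wide, 4 mm thick: the point is the centre of its underside, 40 mm below inner_grip, which comes level with tin_rim when seated. Below it is a plug 89 mm wide, 14 mm deep, tapering to 80 mm at the foot; at the start the lid stands on its plug in the tray.
- inner_grip (a point): Stem of the white plastic inner lid, round, 24 mm in diameter; it passes freely through the outer lid's 29 mm hole and stands 26 mm proud of the outer lid's neck. The point is on the axis at half height of the proud part, 13 mm below the stem's top; z along the stem. The outer lid rests on the inner lid's flange, so lifting the stem carries both (about 0.25 kg).
- outer_grip (a point): Outer lid: aluminium cap, 116 mm wide, skirt 111 mm inside reaching 16 mm below its 3 mm flat top; around the hole an upright round neck, 46 mm outside, 20 mm tall, to grip from above. It lies loose on the flange and comes off straight up. The point is on the axis at half height of the neck, 10 mm above the flat top; z along the neck. Nested, it is 23 mm below inner_grip.
- plunger_top (a point): Steel plunger head, 20 mm in diameter, standing 9 mm above the stem's top on the inner lid's axis; the point is the centre of its top face, 22 mm above the point inner_grip when up.
- plunger (a joint): Travel of the plunger into the stem, m: 0 up, 0.007 at its stop. A spring returns it; about 2 N starts it and about 6 N takes it to the stop.
- tray_mid (a point): Grey drip tray pulled out from under the drying rack, fixed, 280 by 380 mm, 16 mm high; the point is the centre of its floor, 4 mm above the counter. The white rack, 334 by 294 mm, 152 mm high with plates up to 210 mm, stands over the tray's -y end.
- bowl: Empty steel bowl, 130 mm wide, 55 mm tall, on the counter; leave alone. Origin under its centre.
- spoon: White ceramic spoon, about 130 mm long, lying on the counter; leave alone. Origin under its middle, bowl end to its +x.
- basket: Bamboo basket, 172 mm wide, 70 mm tall; leave alone. Origin under its centre.
- glass: Drinking glass, 64 mm wide, 85 mm tall; leave alone. Origin under its centre.
- saucer: Small blue saucer, 100 mm wide, 18 mm tall; leave alone. Origin under its centre.

How it is judged:
By the outcome, as a careful person would: the job done as asked, in the order asked, and still so for the second after the job is handed in, while the arm keeps its last pose, push and grip.
It also fails if it takes over 64 s, if anything falls off the work surface, if the arm or the gripper's body presses on something with over 40 N, if the wrist force passes 120 N, or if a joint passes its speed limit or range.

## Working session

There is one attempt and no reset: what is moved stays moved. The work goes in short steps, Python scripts to look and compute and a tool call to move; the robot and the scene stay as the last step left them, time stands still between calls to the robot, and variables do not carry over. Pictures are saved under pics/ and viewed, at most 10 in all, crops included, and the job is handed in when it is done.

Besides the shell and the picture viewer there is one more tool, called after "Request:" in YAML: its name, and indented under it one key for each argument. drive_tool: Moves the arm, as the interface text tells. Its arguments: {"type":"object","properties":{"increments":{"type":"array"},"force":{"type":"number"}},"required":["increments"]}

```bash
mkdir -p pics
cat > h.py <<'E'
import numpy as np, cv2
from station import observe, read_camera, close_job, hold_point_z
def f_of(c): return c["image"].shape[0]/2/np.tan(np.radians(c["vfov"])/2)
def cloud(c):
    f=f_of(c); h,w=c["depth"].shape; v,u=np.mgrid[:h,:w]; d=c["depth"]
    P=np.stack([(u-c["cx"])/f*d,(v-c["cy"])/f*d,d],-1)
    return (P-np.array(c["t"]))@np.array(c["R"])
def save(c,n): cv2.imwrite("pics/"+n,c["image"][...,::-1])
E
python3 - <<'E'
from h import *
s=observe();print(s,hold_point_z)
for n in("scene","top"):
    c=read_camera(n);save(c,n+"0.png");np.savez(n+"0.npz",**c);print(n,c["vfov"],c["cx"],c["cy"],np.round(c["R"],3).tolist(),c["t"])
E
```

```text
{'time': 0.0, 'qpos': array([ 1.06338829e+00,  4.91580564e-01,  1.55948332e+00, -8.96168377e-06,
        1.09168825e+00, -1.05594254e-01]), 'qd': array([-1.32988486e-03, -4.51527769e-05, -5.48550461e-05,  1.05165786e-04,
        3.73711579e-04,  2.33901670e-04]), 'tau': array([ 1.92071617e-03, -6.18433928e+01, -2.61588103e+01, -3.96347139e-05,
        4.05328930e-03,  2.03457057e-05]), 'tool_pos': array([0.24427197, 0.57498523, 0.19580305]), 'ee_rot': array([-3.14043879e+00, -1.14303686e-04,  2.73978294e+00]), 'ft_force': array([ 1.36474823, -0.56787492, -0.40311375]), 'ft_torque': array([ 0.03599324, -0.01092059,  0.05733128]), 'grasp_force': 0.0, 'grip_width': 1.00326827812086} 0.0187
scene 42.443992717698045 322.27131702028083 205.09658457275793 [[0.766, 0.643, 0.004], [0.464, -0.549, -0.696], [-0.445, 0.535, -0.718]] [-0.46261548 -0.19781958  1.93703174]
top 50.17442375724828 322.2963714806526 196.63352445805842 [[-0.01, -1.0, -0.007], [-0.993, 0.011, -0.121], [0.121, 0.006, -0.993]] [0.04037017 0.57736639 1.12489636]
```

View pics/top0.png

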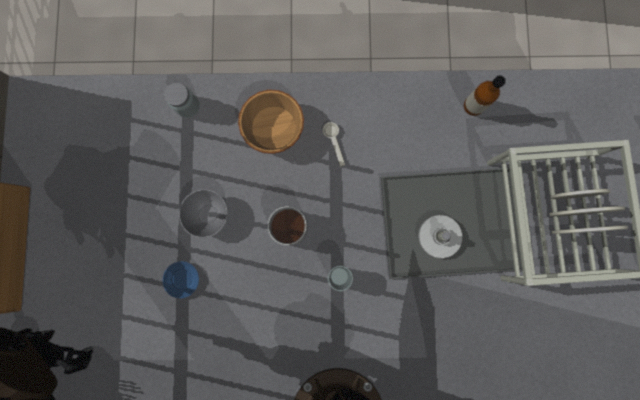

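View pics/scene0.png

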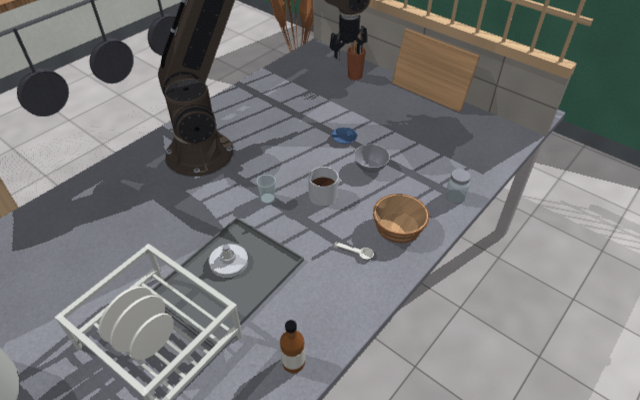

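The top view shows the nested lids in the tray at (440,237), the canister at (287,226), the glass at (340,278), the bowl at (204,213) and the rack to the right of column 505. The scene view agrees with this.

Run:
```python
from h import *
def circ(P,m,nm):
    q=P[m].astype(np.float32)[:,:2]; 
    if len(q)<5: print(nm,len(q));return
    c,r=cv2.minEnclosingCircle(q); print(nm,len(q),np.round(c,4),round(r,4),'mean',q.mean(0).round(4),'z',np.median(P[m][:,2]).round(4))
for n in("top","scene"):
    c=dict(np.load(n+"0.npz"));P=cloud(c);x,y,z=P[...,0],P[...,1],P[...,2]
    if n=="top":
        print(P[237,425],P[238,442],P[226,287],P[226,270])
        L0=P[237,430,:2];T0=P[226,287,:2]
    nl=np.hypot(x-L0[0],y-L0[1]);nt=np.hypot(x-T0[0],y-T0[1])
    print(n);circ(P,(nl<.09)&(z>.019)&(z<.032),'lid top');circ(P,(nl<.05)&(z>.036)&(z<.05),'neck');circ(P,(nl<.05)&(z>.05)&(z<.09),'stem')
    circ(P,(nt<.09)&(z>.08)&(z<.1),'rim');circ(P,(nt<.09)&(z>.03)&(z<.1),'tin')
    print('table z',np.median(z[(nt>.06)&(nt<.09)]))
```

```text
[ 0.46594888 -0.24242813  0.02473441] [ 0.46165756 -0.27434686  0.07569088] [0.4987633  0.12945157 0.04199004] [0.49836922 0.17291919 0.05834442]
topTraceback (most recent call last):
  File "<stdin>", line 12, in <module>
  File "<stdin>", line 5, in circ
cv2.error: OpenCV(4.12.0) /io/opencv/modules/imgproc/src/shapedescr.cpp:201: error: (-215:Assertion failed) count >= 0 && (depth == CV_32F || depth == CV_32S) in function 'minEnclosingCircle'
```

```bash
cat >> h.py <<'E'
def circ(P,m,nm):
    q=np.ascontiguousarray(P[m][:,:2],dtype=np.float32)
    if len(q)<5: print(nm,len(q));return
    c,r=cv2.minEnclosingCircle(q.reshape(-1,1,2)); print(nm,len(q),np.round(c,4),round(r,4),'mean',q.mean(0).round(4),'z',np.median(P[m][:,2]).round(4))
E
python3 - <<'E'
from h import *
for n in("top","scene"):
    c=dict(np.load(n+"0.npz"));P=cloud(c);x,y,z=P[...,0],P[...,1],P[...,2]
    L0=np.array([.464,-.27]);T0=np.array([.499,.13])
    nl=np.hypot(x-L0[0],y-L0[1]);nt=np.hypot(x-T0[0],y-T0[1])
    print(n);circ(P,(nl<.08)&(z>.02)&(z<.032),'lid top');circ(P,(nl<.05)&(z>.036)&(z<.05),'neck');circ(P,(nl<.05)&(z>.05)&(z<.09),'stem')
    circ(P,(nt<.065)&(z>.08)&(z<.1),'rim');circ(P,(nt<.065)&(z>.03)&(z<.1),'tin')
    print('table z',np.median(z[(nt>.06)&(nt<.09)]))
E
```

```text
top
lid top 1218 [ 0.4682 -0.2844] 0.0582 mean [ 0.4682 -0.2832] z 0.0247
neck 86 [ 0.4685 -0.2846] 0.0229 mean [ 0.4671 -0.2827] z 0.0436
stem 86 [ 0.4682 -0.2841] 0.012 mean [ 0.4681 -0.2816] z 0.0769
rim 168 [0.4988 0.1261] 0.05 mean [0.5005 0.129 ] z 0.0887
tin 1207 [0.4984 0.1262] 0.0502 mean [0.4999 0.1282] z 0.0454
table z -0.00019417945407868757
scene
lid top 685 [ 0.4725 -0.2878] 0.0604 mean [ 0.4793 -0.2909] z 0.024
neck 76 [ 0.4761 -0.287 ] 0.026 mean [ 0.4783 -0.2901] z 0.0419
stem 84 [ 0.4767 -0.2937] 0.0187 mean [ 0.4766 -0.2893] z 0.0704
rim 157 [0.5012 0.1227] 0.0542 mean [0.502  0.1246] z 0.0857
tin 836 [0.5026 0.1241] 0.0559 mean [0.5028 0.1242] z 0.0588
table z -0.001426445254122857
```

Request:
drive_tool:
  increments:
    - [[1,-0.32,-0.14,0,0],[1,-0.64,-0.28,0,0],[1,-0.95,-0.425,0,0],[1,-0.95,-0.425,0,0]]

```text
time: 0.6
tool_pos: [0.3308, 0.482, 0.1963]
ee_rot: [-3.141, 0.0, 2.737]
ft_force: [-0.2, 0.8, 0.6]
grip_width: 0.997
grasp_force: 0.0
```

Request:
drive_tool:
  increments:
    - [[1,-0.32,-0.14,0,0],[1,-0.64,-0.28,0,0],[1,-0.95,-0.425,0,0],[1,-0.95,-0.425,0,0]]

```text
time: 1.1
tool_pos: [0.4154, 0.3911, 0.1962]
ee_rot: [-3.141, -0.0, 2.737]
ft_force: [0.4, -0.1, 0.5]
grip_width: 1.0
grasp_force: 0.0
```

Request:
drive_tool:
  increments:
    - [[1,-0.32,-0.14,0,0],[1,-0.64,-0.28,0,0],[1,-0.95,-0.425,0,0],[1,-0.95,-0.425,0,0]]

```text
time: 1.6
tool_pos: [0.5001, 0.3001, 0.1961]
ee_rot: [-3.141, -0.0, 2.738]
ft_force: [0.1, 0.2, -0.6]
grip_width: 1.0
grasp_force: 0.0
```

Request:
drive_tool:
  increments:
    - [[1,-0.11,-0.31,0,0],[1,-0.22,-0.62,0,0],[1,-0.33,-0.917,0,0],[1,-0.33,-0.917,0,0]]

```text
time: 2.1
tool_pos: [0.492, 0.1837, 0.1966]
ee_rot: [3.142, -0.0, 2.739]
ft_force: [0.6, 0.3, -0.1]
grip_width: 0.997
grasp_force: 0.0
```

Request:
drive_tool:
  increments:
    - [[1,-0.11,-0.31,0,0],[1,-0.22,-0.62,0,0],[1,-0.33,-0.917,0,0],[1,-0.33,-0.917,0,0]]

```text
time: 2.6
tool_pos: [0.4861, 0.0672, 0.1965]
ee_rot: [3.141, -0.0, 2.739]
ft_force: [-0.2, -0.1, -0.4]
grip_width: 1.004
grasp_force: 0.0
```

Request:
drive_tool:
  increments:
    - [[1,-0.11,-0.31,0,0],[1,-0.22,-0.62,0,0],[1,-0.33,-0.917,0,0],[1,-0.33,-0.917,0,0]]

```text
time: 3.1
tool_pos: [0.4801, -0.0495, 0.1964]
ee_rot: [3.141, 0.0, 2.739]
ft_force: [-0.5, -0.3, 0.1]
grip_width: 1.002
grasp_force: 0.0
```

Request:
drive_tool:
  increments:
    - [[1,-0.11,-0.31,0,0],[1,-0.22,-0.62,0,0],[1,-0.33,-0.917,0,0],[1,-0.33,-0.917,0,0]]

```text
time: 3.6
tool_pos: [0.4737, -0.1662, 0.1962]
ee_rot: [3.141, -0.0, 2.739]
ft_force: [-0.7, -0.2, 0.1]
grip_width: 1.003
grasp_force: 0.0
```

Request:
drive_tool:
  increments:
    - [[1,-0.11,-0.31,0,0],[1,-0.22,-0.62,0,0],[1,-0.33,-0.917,0,0],[1,-0.33,-0.917,0,0],[1,-0.33,-0.917,0,0]]

```text
time: 4.22
tool_pos: [0.467, -0.2811, 0.1962]
ee_rot: [3.141, -0.001, 2.741]
ft_force: [0.7, 0.4, 0.1]
grip_width: 0.997
grasp_force: 0.0
```

```bash
cat >> h.py <<'E'
def totool(w):  # world shift -> tool shift in drive units (tool pointing down)
    y=observe()["ee_rot"][2]; w=np.asarray(w,float)
    return np.round(np.array([np.cos(y)*w[0]+np.sin(y)*w[1],np.sin(y)*w[0]-np.cos(y)*w[1],-w[2]])/.12,3)
E
python3 - <<'E'
from h import *
c=read_camera("wrist");save(c,"w1.png");np.savez("w1.npz",**c)
P=cloud(c);x,y,z=P[...,0],P[...,1],P[...,2];nl=np.hypot(x-.468,y+.284)
circ(P,(nl<.065)&(z>.021)&(z<.029),'lid top');circ(P,(nl<.028)&(z>.036)&(z<.05),'neck');circ(P,(nl<.03)&(z>.05)&(z<.072),'stem');circ(P,(nl<.03)&(z>.074)&(z<.09),'plunger')
s=observe();print(s["tool_pos"],s["ee_rot"],s["time"])
E
```

```text
lid top 6399 [ 0.4698 -0.2854] 0.058 mean [ 0.4668 -0.2841] z 0.0246
neck 451 [ 0.4698 -0.2854] 0.0232 mean [ 0.4687 -0.285 ] z 0.0441
stem 156 [ 0.4695 -0.2851] 0.0121 mean [ 0.4634 -0.2821] z 0.0694
plunger 305 [ 0.4697 -0.2852] 0.0101 mean [ 0.4691 -0.285 ] z 0.0795
[ 0.46694331 -0.28113834  0.19633121] [ 3.14108002e+00 -3.95771225e-04  2.74140800e+00] 4.275
```

View pics/w1.png

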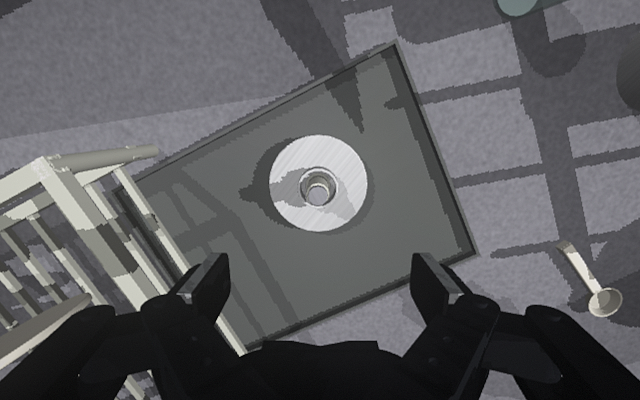

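The wrist view shows the lid at (318,183) with its stem and plunger at (317,190), upright, and the rack clear of the fingers at left. It puts the lid at (0.469,-0.285), so I'm descending there.

Request:
drive_tool:
  increments:
    - [[1,-0.028,-0.024,0.2,0],[1,-0.028,-0.024,0.5,0],[1,-0.028,-0.024,0.8,0],[1,-0.028,-0.024,0.8,0]]

```text
time: 4.78
tool_pos: [0.4678, -0.2851, 0.0988]
ee_rot: [3.14, -0.004, 2.741]
ft_force: [0.5, -0.1, 0.5]
grip_width: 1.0
grasp_force: 0.0
```

Request:
drive_tool:
  increments:
    - [[1,0,0,0.15,0],[1,0,0,0.3,0],[1,0,0,0.435,0],[1,0,0,0.435,0],[1,0,0,0.435,0]]

```text
time: 5.4
tool_pos: [0.4688, -0.2872, 0.0489]
ee_rot: [-3.141, 0.001, 2.74]
ft_force: [-0.7, 0.2, -0.7]
grip_width: 0.999
grasp_force: 0.0
```

Request:
drive_tool:
  increments:
    - [[0,0,0,0,0],[-0.3,0,0,0,0],[-0.6,0,0,0,0],[-0.8,0,0,0,0],[-1,0,0,0,0],[-1,0,0,0,0],[-1,0,0,0,0],[-1,0,0,0,0]]
  force: 40

```text
time: 6.4
tool_pos: [0.4684, -0.2871, 0.0482]
ee_rot: [3.141, -0.0, 2.74]
ft_force: [-0.3, 0.5, 0.5]
grip_width: -0.001
grasp_force: 0.0
```

Run:
```python
from h import *
c=read_camera("wrist");save(c,"w2.png")
s=observe();print(s["tool_pos"],s["ee_rot"],s["time"],s["ft_force"],s["grip_width"]*85)
```

```text
[ 0.46836682 -0.28707097  0.04816206] [ 3.14149376e+00 -1.32830603e-05  2.73977938e+00] 6.45 [-0.56312738 -0.3760831   0.20699548] 0.2025496380075449
```

View pics/w2.png

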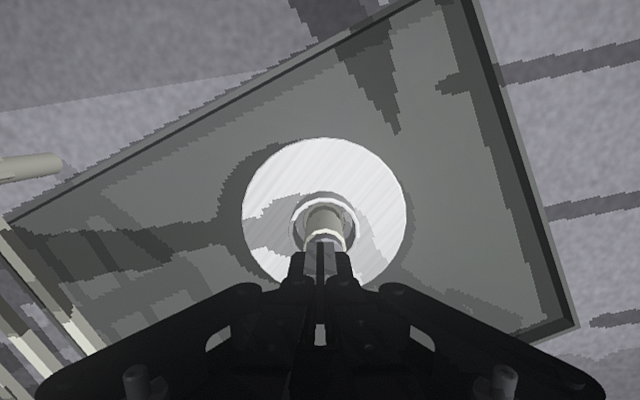

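The fingers shut on nothing: the stem at (325,225) appears beyond the closed fingertips at (320,270). I'll measure where the fingers really are against the stem.

Run:
```python
from h import *
for n in("wrist","top"):
    c=read_camera(n);np.savez(n+"2.npz",**c);P=cloud(c);x,y,z=P[...,0],P[...,1],P[...,2]
    print(n,'cam pos',-np.array(c["R"]).T@c["t"])
    if n=="wrist":
        for v,u in [(200,325),(215,325),(230,325),(245,325),(255,312),(255,330),(260,300),(260,340),(275,310),(275,335),(290,300),(180,325)]: print(v,u,c["image"][v,u],P[v,u].round(4))
        nl=np.hypot(x-.469,y+.285);circ(P,(nl<.065)&(z>.021)&(z<.029),'lid top');circ(P,(nl<.026)&(z>.074)&(z<.083),'plunger');
    else:
        nl=np.hypot(x-.469,y+.285);circ(P,(nl<.08)&(z>.021)&(z<.03),'lid')
        save(dict(image=cv2.resize(c["image"][180:290,380:520],None,fx=5,fy=5)),"t2.png")
```

```text
wrist cam pos [ 0.40656466 -0.26084078  0.22511622]
200 325 [230 231 232] [ 0.4501 -0.2759  0.0454]
215 325 [130 130 125] [ 0.4589 -0.2796  0.0456]
230 325 [233 233 227] [ 0.4596 -0.2804  0.0702]
245 325 [ 97  97 100] [ 0.4599 -0.2808  0.0899]
255 312 [82 83 84] [ 0.4572 -0.2862  0.1021]
255 330 [85 88 89] [ 0.4606 -0.2789  0.1015]
260 300 [44 44 46] [ 0.4587 -0.2928  0.0989]
260 340 [45 46 46] [ 0.4657 -0.276   0.0991]
275 310 [112 113 116] [ 0.4567 -0.2862  0.1211]
275 335 [39 39 39] [ 0.4596 -0.2772  0.1228]
290 300 [30 31 31] [ 0.4549 -0.2888  0.1329]
180 325 [228 228 229] [ 0.4424 -0.2724  0.024 ]
lid top 14789 [ 0.4696 -0.2851] 0.0581 mean [ 0.4582 -0.2799] z 0.0246
plunger 223 [ 0.4658 -0.2822] 0.0086 mean [ 0.4636 -0.2798] z 0.0788
top cam pos [0.4373499  0.02761913 1.18673323]
lid 581 [ 0.4687 -0.2829] 0.0576 mean [ 0.4723 -0.2592] z 0.0248
```

View pics/t2.png

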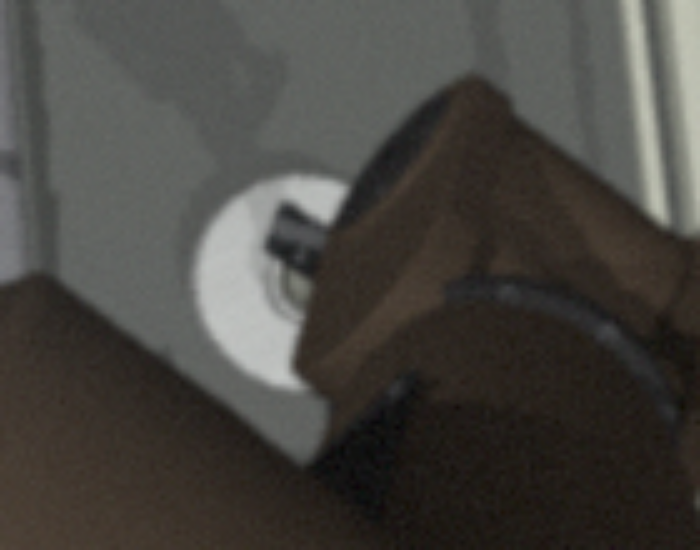

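Run:
```python
from h import *
c=dict(np.load("wrist2.npz"));f=f_of(c)
def pr(X):
    p=c["R"]@np.array(X)+c["t"];return (p[:2]/p[2]*f+[c["cx"],c["cy"]]).round(0)
for z in(.048,.0669,.08,.09,.1,.12):print(z,pr([.4684,-.2871,z]))
print('stem top',pr([.4695,-.2851,.071]),'neck',pr([.4695,-.2851,.045]))
P=cloud(c);im=c["image"]
for v in range(215,300,4): print(v,[(u,P[v,u].round(3).tolist(),int(im[v,u].mean())) for u in(292,306,322,340,350)])
save(dict(image=cv2.resize(im[180:320,230:410],None,fx=4,fy=4,interpolation=0)),"w2c.png")
c1=dict(np.load("w1.npz"));print(-c1["R"].T@c1["t"],c1["R"].round(3),c["R"].round(3))
```

```text
0.048 [320. 234.]
0.0669 [320. 246.]
0.08 [320. 256.]
0.09 [320. 265.]
0.1 [320. 274.]
0.12 [320. 299.]
stem top [324. 249.] neck [324. 233.]
215 [(292, [0.453, -0.3, 0.039], 110), (306, [0.461, -0.295, 0.02], 134), (322, [0.458, -0.281, 0.044], 122), (340, [0.47, -0.272, 0.022], 134), (350, [0.465, -0.265, 0.044], 143)]
219 [(292, [0.453, -0.3, 0.045], 227), (306, [0.464, -0.296, 0.021], 136), (322, [0.458, -0.282, 0.053], 122), (340, [0.473, -0.274, 0.022], 120), (350, [0.474, -0.267, 0.025], 161)]
223 [(292, [0.456, -0.301, 0.045], 160), (306, [0.464, -0.296, 0.029], 102), (322, [0.459, -0.282, 0.06], 126), (340, [0.468, -0.273, 0.043], 165), (350, [0.477, -0.268, 0.025], 156)]
227 [(292, [0.458, -0.302, 0.044], 163), (306, [0.462, -0.294, 0.043], 105), (322, [0.458, -0.282, 0.067], 121), (340, [0.467, -0.273, 0.053], 163), (350, [0.48, -0.269, 0.025], 132)]
231 [(292, [0.461, -0.303, 0.046], 142), (306, [0.461, -0.293, 0.055], 102), (322, [0.459, -0.282, 0.07], 232), (340, [0.467, -0.274, 0.061], 160), (350, [0.482, -0.27, 0.026], 105)]
235 [(292, [0.464, -0.305, 0.043], 148), (3
[... 2503 characters left out ...]
-0.291, 0.134], 30), (306, [0.456, -0.287, 0.134], 30), (322, [0.465, -0.285, 0.121], 31), (340, [0.461, -0.276, 0.133], 33), (350, [0.462, -0.273, 0.133], 32)]
295 [(292, [0.454, -0.291, 0.136], 29), (306, [0.456, -0.287, 0.135], 27), (322, [0.467, -0.286, 0.12], 31), (340, [0.46, -0.276, 0.137], 29), (350, [0.461, -0.273, 0.136], 32)]
299 [(292, [0.455, -0.291, 0.137], 28), (306, [0.456, -0.287, 0.139], 27), (322, [0.469, -0.286, 0.12], 27), (340, [0.46, -0.276, 0.139], 28), (350, [0.462, -0.274, 0.137], 30)]
[ 0.40520561 -0.25509888  0.37319693] [[ 0.39   0.921  0.   ]
 [ 0.888 -0.376  0.266]
 [ 0.245 -0.104 -0.964]] [[ 0.391  0.92  -0.   ]
 [ 0.887 -0.377  0.267]
 [ 0.246 -0.105 -0.964]]
```

View pics/w2c.png

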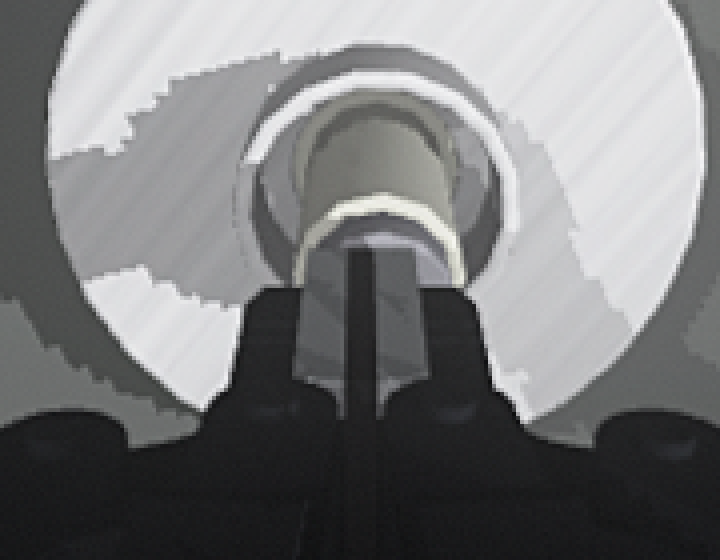

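The crop shows the closed fingertips ending just above the plunger, at about z=0.086. They really end about 38 mm above the reported TCP point. I'll check the open tips in the earlier wrist picture for the same offset.

Run:
```python
from h import *
s=observe();y=s["ee_rot"][2]
for n,tp in(("w1.npz",[.46694,-.28114,.19633]),("wrist2.npz",[.46837,-.28707,.04816])):
    c=dict(np.load(n));P=cloud(c)-tp
    X=P[...,0]*np.cos(y)+P[...,1]*np.sin(y);Y=P[...,0]*np.sin(y)-P[...,1]*np.cos(y);Z=P[...,2]
    m=(c["depth"]>0)&(c["image"].mean(-1)<150)&(Z>.032)&(abs(X)<.02)&(abs(Y)<.07)
    m[:236]=0
    for lo,hi in((-.07,-.015),(-.015,0),(0,.015),(.015,.07)):
        k=m&(Y>lo)&(Y<hi)
        if k.sum()>5: print(n,lo,hi,k.sum(),'z pct',np.percentile(Z[k],[0,1,5,20,50]).round(4),'Y',np.percentile(Y[k],[1,50,99]).round(4),'X',np.percentile(X[k],[1,50,99]).round(4))
```

```text
w1.npz -0.07 -0.015 19469 z pct [0.0464 0.0534 0.066  0.0975 0.1088] Y [-0.0695 -0.0503 -0.0157] X [-0.0103  0.011   0.0193]
w1.npz -0.015 0 4007 z pct [0.1054 0.1074 0.1088 0.1138 0.1198] Y [-0.0149 -0.0083 -0.    ] X [0.0089 0.0106 0.0198]
w1.npz 0 0.015 4004 z pct [0.1061 0.1074 0.1089 0.1137 0.1198] Y [0.0002 0.0084 0.0149] X [0.009  0.0106 0.0198]
w1.npz 0.015 0.07 19497 z pct [0.0468 0.0536 0.0659 0.0975 0.1088] Y [0.0158 0.0507 0.0695] X [-0.0102  0.0112  0.0193]
wrist2.npz -0.07 -0.015 15324 z pct [0.0745 0.0818 0.0882 0.0966 0.1115] Y [-0.06   -0.0383 -0.0153] X [-0.0083  0.011   0.0194]
wrist2.npz -0.015 0 8216 z pct [0.0321 0.0433 0.0558 0.083  0.1137] Y [-0.0148 -0.0074 -0.0004] X [-0.0078  0.0147  0.0198]
wrist2.npz 0 0.015 8308 z pct [0.0321 0.0433 0.0559 0.083  0.1137] Y [0.     0.0072 0.0148] X [-0.0079  0.0151  0.0197]
wrist2.npz 0.015 0.07 15230 z pct [0.0748 0.0816 0.0882 0.0965 0.1114] Y [0.0154 0.0381 0.0597] X [-0.0082  0.011   0.0194]
```

Request:
drive_tool:
  increments:
    - [[1,0,0,0,0],[1,0,0,0,0],[1,0,0,0,0],[1,0,0,0,0],[1,0,0.017,0,0],[1,0,0.017,0,0],[1,0,0.017,0,0]]

```text
time: 7.42
tool_pos: [0.4692, -0.2851, 0.0482]
ee_rot: [3.141, -0.0, 2.74]
ft_force: [-0.1, -0.3, -0.0]
grip_width: 0.997
grasp_force: 0.0
```

Request:
drive_tool:
  increments:
    - [[1,0,0,0.1,0],[1,0,0,0.2,0],[1,0,0,0.29,0],[1,0,0,0.29,0],[1,0,0,0.29,0]]

```text
time: 8.05
tool_pos: [0.4692, -0.2852, 0.0133]
ee_rot: [3.141, -0.0, 2.74]
ft_force: [-0.8, -0.5, 0.4]
grip_width: 0.995
grasp_force: 0.0
```

Request:
drive_tool:
  increments:
    - [[0.2,0,0,0,0],[0,0,0,0,0],[-0.3,0,0,0,0],[-0.6,0,0,0,0],[-0.8,0,0,0,0],[-1,0,0,0,0],[-1,0,0,0,0],[-1,0,0,0,0]]
  force: 40

```text
time: 9.05
tool_pos: [0.4693, -0.2851, 0.0136]
ee_rot: [3.141, 0.0, 2.74]
ft_force: [0.2, 3.5, 5.5]
grip_width: 0.265
grasp_force: 39.3
```

Run:
```python
from h import *
c=read_camera("wrist");np.savez("w3.npz",**c);save(dict(image=cv2.resize(c["image"][160:340,200:440],None,fx=3,fy=3,interpolation=0)),"w3.png")
s=observe();print(s["tool_pos"],s["ee_rot"],s["time"],s["ft_force"],s["grip_width"]*85,s["grasp_force"])
```

```text
[ 0.46928898 -0.28514073  0.0135788 ] [3.14147577e+00 2.76963568e-04 2.73982184e+00] 9.1 [0.70804188 3.52632235 5.68724494] 22.336520981542336 39.28725600242615
```

View pics/w3.png

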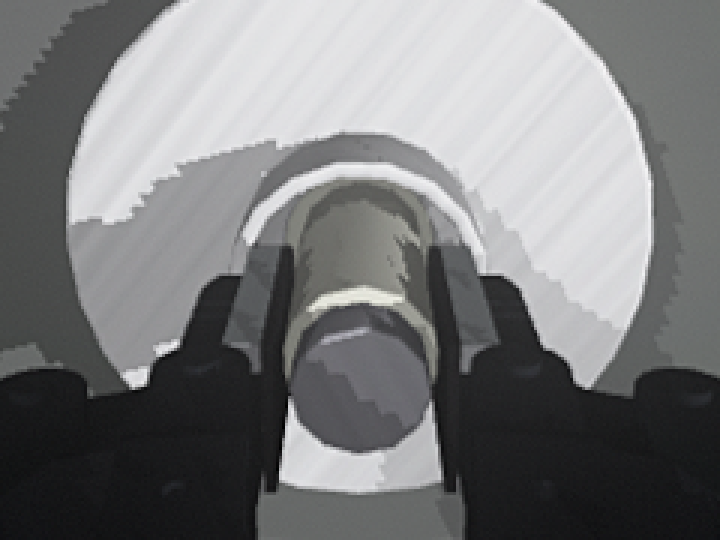

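The stem is gripped centrally at 22 mm with 39 N. Lifting.

Request:
drive_tool:
  increments:
    - [[-1,0,0,-0.05,0],[-1,0,0,-0.15,0],[-1,0,0,-0.3,0],[-1,0,0,-0.5,0],[-1,0,0,-0.7,0],[-1,0,0,-0.9,0],[-1,0,0,-1,0],[-1,0,0,-1,0]]

```text
time: 10.1
tool_pos: [0.4693, -0.2853, 0.134]
ee_rot: [-3.141, 0.001, 2.74]
ft_force: [0.5, 0.0, -3.1]
grip_width: 0.264
grasp_force: 39.6
```

Request:
drive_tool:
  increments:
    - [[-1,0,0,-0.1,0],[-1,0,0,-0.2,0],[-1,0,0,-0.3,0],[-1,0,0,-0.3,0]]

```text
time: 10.6
tool_pos: [0.4695, -0.2855, 0.1704]
ee_rot: [-3.141, 0.002, 2.74]
ft_force: [0.3, 0.0, -2.6]
grip_width: 0.263
grasp_force: 39.6
```

Run:
```python
from h import *
c=read_camera("wrist");P=cloud(c);x,y,z=P[...,0],P[...,1],P[...,2]
s=observe();print(s["tool_pos"],s["ee_rot"],s["time"],s["ft_force"],s["ft_torque"],s["grip_width"]*85,s["grasp_force"])
nl=np.hypot(x-.469,y+.285)
m=(nl<.058)&(nl>.03)&(abs(z-.181)<.015)&(c["image"].mean(-1)>60)
q=P[m];A=np.c_[q[:,:2]-q[:,:2].mean(0),np.ones(len(q))];k=np.linalg.lstsq(A,q[:,2],rcond=None)[0];print(m.sum(),'tilt deg',np.degrees(k[:2]),'z',k[2])
circ(P,m,'lid')
print(totool([.4988-.469,.1262+.285,0]))
```

```text
[ 0.46924817 -0.28527483  0.16974308] [-3.14147811e+00  7.73360111e-04  2.73980489e+00] 10.65 [-1.29126388 -0.7973825  -3.56819427] [0.02593287 0.00694775 0.02662287] 22.382827544178067 39.61825489997864
15540 tilt deg [0.39631939 0.08425665] z 0.181331116006555
lid 15540 [ 0.4694 -0.2857] 0.0579 mean [ 0.4533 -0.2792] z 0.1814
[ 1.111  3.251 -0.   ]
```

Request:
drive_tool:
  increments:
    - [[-1,0.04,0.12,0,0],[-1,0.1,0.3,0,0],[-1,0.17,0.5,0,0],[-1,0.24,0.7,0,0],[-1,0.278,0.813,0,0]]

```text
time: 11.28
tool_pos: [0.4764, -0.1801, 0.1693]
ee_rot: [3.141, -0.001, 2.741]
ft_force: [0.9, -0.2, -3.1]
grip_width: 0.262
grasp_force: 39.6
```

Request:
drive_tool:
  increments:
    - [[-1,0.04,0.12,0,0],[-1,0.1,0.3,0,0],[-1,0.17,0.5,0,0],[-1,0.24,0.7,0,0],[-1,0.278,0.813,0,0]]

```text
time: 11.9
tool_pos: [0.484, -0.0783, 0.1694]
ee_rot: [3.142, -0.0, 2.74]
ft_force: [-0.5, -1.2, -3.6]
grip_width: 0.266
grasp_force: 39.6
```

Request:
drive_tool:
  increments:
    - [[-1,0.04,0.12,0,0],[-1,0.1,0.3,0,0],[-1,0.17,0.5,0,0],[-1,0.24,0.7,0,0],[-1,0.278,0.813,0,0],[-1,0.278,0.813,0,0]]

```text
time: 12.65
tool_pos: [0.4916, 0.0238, 0.1694]
ee_rot: [3.142, 0.0, 2.741]
ft_force: [-0.7, -0.3, -3.5]
grip_width: 0.265
grasp_force: 39.7
```

Run:
```python
from h import *
s=observe();print(s["tool_pos"],s["ee_rot"],s["time"],s["ft_force"])
for n in("wrist","top"):
    c=read_camera(n);np.savez(n+"4.npz",**c);P=cloud(c);x,y,z=P[...,0],P[...,1],P[...,2];nt=np.hypot(x-.4995,y-.126)
    if n=="wrist":save(c,"w4.png")
    circ(P,(nt<.058)&(z>.083)&(z<.095),n+' rim')
    t=s["tool_pos"];nl=np.hypot(x-t[0],y-t[1]);circ(P,(nl<.065)&(z>.176)&(z<.187),n+' lid')
```

```text
[0.49158085 0.02378065 0.1693647 ] [3.14159112e+00 6.40129351e-05 2.74104631e+00] 12.65 [-0.70669403 -0.26783806 -3.48232183]
wrist rim 1569 [0.4998 0.1255] 0.0503 mean [0.4994 0.1414] z 0.0888
wrist lid 18419 [0.4917 0.0234] 0.058 mean [0.4762 0.03  ] z 0.1804
top rim 84 [0.4993 0.1292] 0.0494 mean [0.5061 0.1572] z 0.0894
top lid 0
```

View pics/w4.png

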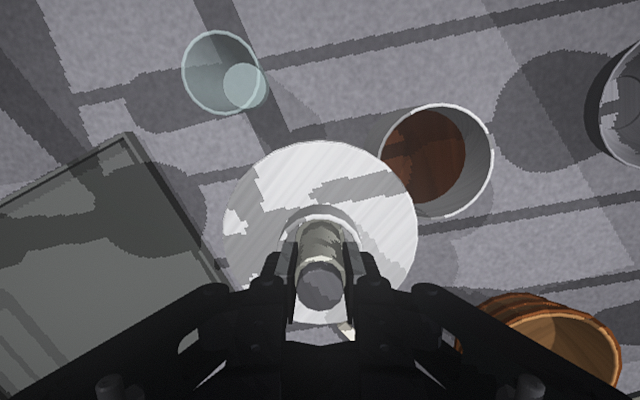

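The wrist view shows the lid held level at (320,230) and the open canister at (437,160). Moving over it.

Request:
drive_tool:
  increments:
    - [[-1,0.04,0.12,0,0],[-1,0.1,0.3,0,0],[-1,0.17,0.5,0,0],[-1,0.23,0.7,0,0],[-1,0.271,0.809,0,0],[-1,0.271,0.809,0,0],[-1,0.271,0.809,0,0]]

```text
time: 13.62
tool_pos: [0.4995, 0.1249, 0.1694]
ee_rot: [-3.141, -0.0, 2.74]
ft_force: [-0.5, 0.1, -2.8]
grip_width: 0.266
grasp_force: 39.7
```

Request:
drive_tool:
  increments:
    - [[-1,0,0,0.1,0],[-1,0,0,0.25,0],[-1,0,0,0.4,0],[-1,0,0,0.47,0],[-1,0,0,0.47,0],[-1,0,0,0.47,0]]

```text
time: 14.38
tool_pos: [0.4999, 0.1253, 0.1134]
ee_rot: [3.141, 0.001, 2.74]
ft_force: [0.3, 0.2, -3.3]
grip_width: 0.265
grasp_force: 39.8
```

Run:
```python
from h import *
s=observe();print(s["tool_pos"],s["ee_rot"],s["time"],s["ft_force"])
c=read_camera("wrist");P=cloud(c);x,y,z=P[...,0],P[...,1],P[...,2];nt=np.hypot(x-.4998,y-.1256)
circ(P,(nt<.062)&(z>.115)&(z<.135),'lid');circ(P,(nt<.058)&(z>.083)&(z<.095),'rim');circ(P,(nt<.056)&(z>.02)&(z<.095),'tin')
c=read_camera("scene");P=cloud(c);x,y,z=P[...,0],P[...,1],P[...,2];nt=np.hypot(x-.4998,y-.1256)
save(dict(image=cv2.resize(c["image"][100:240,240:420],None,fx=4,fy=4)),"s5.png")
```

```text
[0.49986493 0.12530253 0.11343476] [3.14111555e+00 6.98176081e-04 2.73965516e+00] 14.375 [ 0.2947288   0.20289805 -3.27692258]
lid 18702 [0.5    0.1245] 0.0582 mean [0.4843 0.1314] z 0.1244
rim 0
tin 0
```

View pics/s5.png

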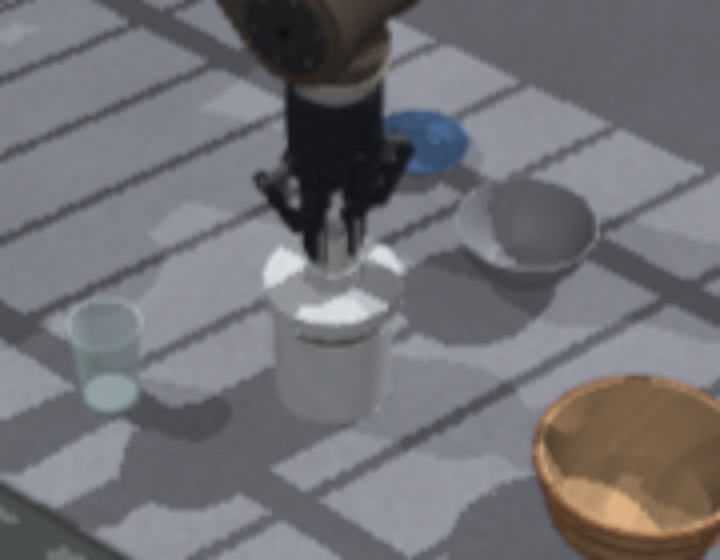

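The scene crop shows the lid centred just above the canister at (335,310). Lowering gently.

Request:
drive_tool:
  increments:
    - [[-1,0.003,0.006,0.02,0],[-1,0.003,0.006,0.05,0],[-1,0.003,0.006,0.08,0],[-1,0.003,0.006,0.11,0],[-1,0.003,0.006,0.14,0],[-1,0.003,0.006,0.14,0]]

```text
time: 15.22
tool_pos: [0.4994, 0.1261, 0.0959]
ee_rot: [-3.141, -0.0, 2.74]
ft_force: [0.0, 0.1, -2.2]
grip_width: 0.264
grasp_force: 39.8
```

Request:
drive_tool:
  increments:
    - [[-1,0,0,0.015,0],[-1,0,0,0.03,0],[-1,0,0,0.045,0],[-1,0,0,0.055,0],[-1,0,0,0.055,0]]

```text
time: 15.85
tool_pos: [0.4995, 0.1262, 0.0895]
ee_rot: [3.142, -0.0, 2.74]
ft_force: [0.3, -0.3, -2.7]
grip_width: 0.265
grasp_force: 39.8
```

No contact yet, so the plug is entering freely. Continuing in small steps.

Request:
drive_tool:
  increments:
    - [[-1,0,0,0.01,0],[-1,0,0,0.02,0],[-1,0,0,0.03,0],[-1,0,0,0.03,0]]

```text
time: 16.35
tool_pos: [0.4995, 0.1262, 0.0859]
ee_rot: [3.142, -0.0, 2.74]
ft_force: [-0.4, -0.7, -2.9]
grip_width: 0.256
grasp_force: 39.9
```

```bash
cat > lid.py <<'E'
from h import *
s=observe();print(s["tool_pos"],s["time"],s["ft_force"],s["ft_torque"].round(3),s["grip_width"]*85)
c=read_camera("wrist");P=cloud(c);x,y,z=P[...,0],P[...,1],P[...,2];nt=np.hypot(x-.4998,y-.1256)
m=(nt<.057)&(nt>.03)&(z>.085)&(z<.11);q=P[m];A=np.c_[q[:,:2]-q[:,:2].mean(0),np.ones(len(q))]
for _ in range(3):
    k=np.linalg.lstsq(A,q[:,2],rcond=None)[0];g=abs(A@k-q[:,2])<.003;A,q=A[g],q[g]
print('lid plane z',k[2],'tilt deg',np.degrees(k[:2]));circ(P,(nt<.062)&(z>.09)&(z<.105),'lid')
E
python3 lid.py
```

```text
[0.49948905 0.12618289 0.08590828] 16.35 [-0.41105673 -0.68657457 -2.85867505] [0.03  0.029 0.002] 21.799055028270583
lid plane z 0.09697047557641286 tilt deg [0.15098824 0.26100675]
lid 18533 [0.4995 0.1256] 0.058 mean [0.484  0.1322] z 0.0969
```

Request:
drive_tool:
  increments:
    - [[-1,0,0,0.005,0],[-1,0,0,0.01,0],[-1,0,0,0.01,0]]

```text
time: 16.77
tool_pos: [0.4997, 0.1263, 0.0854]
ee_rot: [3.141, 0.001, 2.74]
ft_force: [-2.9, 2.5, 7.1]
grip_width: 0.264
grasp_force: 40.9
```

Request:
drive_tool:
  increments:
    - [[-1,0,0,0.004,0],[-1,0,0,0.008,0],[-1,0,0,0.008,0]]

```text
time: 17.15
tool_pos: [0.4998, 0.1264, 0.0853]
ee_rot: [3.141, 0.001, 2.74]
ft_force: [-4.8, 1.1, 18.0]
grip_width: 0.261
grasp_force: 42.0
```

Firm contact at the seated height. I'll ease the push, then open.

Request:
drive_tool:
  increments:
    - [[-1,0,0,-0.006,0],[-1,0,0,-0.012,0],[-0.3,0,0,-0.012,0],[0,0,0,-0.012,0],[0.4,0,0,-0.012,0],[1,0,0,-0.012,0],[1,0,0,-0.012,0],[1,0,0,-0.012,0]]

```text
time: 18.15
tool_pos: [0.4995, 0.1262, 0.0853]
ee_rot: [3.142, -0.0, 2.74]
ft_force: [-0.4, -0.0, -0.2]
grip_width: 0.998
grasp_force: 0.0
```

Request:
drive_tool:
  increments:
    - [[1,0,0,-0.1,0],[1,0,0,-0.25,0],[1,0,0,-0.4,0],[1,0,0,-0.5,0],[1,0,0,-0.5,0]]

```text
time: 18.77
tool_pos: [0.4999, 0.1262, 0.1462]
ee_rot: [3.141, 0.002, 2.74]
ft_force: [0.0, -0.3, -0.1]
grip_width: 1.0
grasp_force: 0.0
```

```bash
cat >> lid.py <<'E'
nt=np.hypot(x-.4996,y-.1257)
circ(P,(nt<.02)&(z>.147)&(z<.158),'plunger')
c=read_camera("top");P=cloud(c);x,y,z=P[...,0],P[...,1],P[...,2];nt=np.hypot(x-.4996,y-.1257);circ(P,(nt<.065)&(z>.085)&(z<.1),'top lid')
E
python3 lid.py
```

```text
[0.4998634  0.12623626 0.14623448] 18.775 [ 0.03664719 -0.33408839 -0.07261613] [-0.034 -0.001  0.018] 84.95910914278623
lid plane z 0.09661822098779789 tilt deg [ 0.04612813 -0.0686614 ]
lid 13915 [0.4997 0.1254] 0.0581 mean [0.495  0.1275] z 0.0966
plunger 810 [0.4995 0.1264] 0.01 mean [0.4989 0.1265] z 0.1515
top lid 5 [0.5005 0.0685] 0.0053 mean [0.5004 0.0685] z 0.0968
```

Seated level, with the plunger at (0.4995,0.126,0.1515). Now I'll shut the fingers and press it.

Request:
drive_tool:
  increments:
    - [[-1,0,0,0,0],[-1,0,0,0,0],[-1,0,0,0,0],[-1,0,0,0,0],[-1,0,0,0,0],[-1,0,0,0.07,0],[-1,0,0,0.18,0],[-1,0,0,0.18,0]]

```text
time: 19.88
tool_pos: [0.4988, 0.1261, 0.1223]
ee_rot: [-3.14, -0.002, 2.74]
ft_force: [-0.1, 0.0, 0.8]
grip_width: -0.001
grasp_force: 0.0
```

Request:
drive_tool:
  increments:
    - [[-1,0,0,0.015,0],[-1,0,0,0.03,0],[-1,0,0,0.045,0],[-1,0,0,0.06,0],[-1,0,0,0.06,0]]

```text
time: 20.5
tool_pos: [0.4996, 0.1262, 0.1166]
ee_rot: [3.141, 0.0, 2.74]
ft_force: [-0.7, 0.3, 1.8]
grip_width: 0.0
grasp_force: 1.1
```

Request:
drive_tool:
  increments:
    - [[-1,0,0,0.01,0],[-1,0,0,0.02,0],[-1,0,0,0.025,0],[-1,0,0,0.025,0]]

```text
time: 21.0
tool_pos: [0.4996, 0.1262, 0.1135]
ee_rot: [3.141, 0.0, 2.74]
ft_force: [-0.2, 0.1, 3.6]
grip_width: 0.001
grasp_force: 2.0
```

Request:
drive_tool:
  increments:
    - [[-1,0,0,0.01,0],[-1,0,0,0.02,0],[-1,0,0,0.028,0],[-1,0,0,0.028,0]]

```text
time: 21.5
tool_pos: [0.4996, 0.1262, 0.1102]
ee_rot: [3.141, 0.0, 2.74]
ft_force: [-0.8, -0.3, 5.4]
grip_width: -0.001
grasp_force: 2.9
```

Request:
drive_tool:
  increments:
    - [[-1,0,0,0.005,0],[-1,0,0,0.01,0],[-1,0,0,0.01,0]]

```text
time: 21.88
tool_pos: [0.4997, 0.1262, 0.1099]
ee_rot: [3.141, 0.001, 2.74]
ft_force: [-4.5, 0.1, 18.7]
grip_width: 0.002
grasp_force: 9.1
```

The stop is reached: 18.7 N, hard. Coming off and opening.

Request:
drive_tool:
  increments:
    - [[-1,0,0,0,0],[-1,0,0,-0.05,0],[-1,0,0,-0.15,0],[-1,0,0,-0.3,0],[1,0,0,-0.32,0],[1,0,0,-0.32,0],[1,0,0,-0.32,0],[1,0,0,-0.32,0]]

```text
time: 22.88
tool_pos: [0.4993, 0.1262, 0.1469]
ee_rot: [-3.141, -0.001, 2.74]
ft_force: [-0.5, 0.0, -0.2]
grip_width: 0.849
grasp_force: 0.0
```

Request:
drive_tool:
  increments:
    - [[1,0,0,0,0],[1,0,0,0,0],[1,0,0,0,0]]

```text
time: 23.25
tool_pos: [0.4995, 0.1262, 0.1473]
ee_rot: [3.142, 0.0, 2.74]
ft_force: [-0.3, -0.4, -0.1]
grip_width: 0.996
grasp_force: 0.0
```

```bash
python3 lid.py
```

```text
[0.49949751 0.12616877 0.14731786] 23.25 [-0.28021742 -0.35888298 -0.12395422] [-0.027  0.039 -0.034] 84.6909878476418
lid plane z 0.09660592548861079 tilt deg [ 0.03867406 -0.04396101]
lid 13767 [0.4998 0.1256] 0.0581 mean [0.495  0.1276] z 0.0966
plunger 804 [0.4998 0.1264] 0.0102 mean [0.4989 0.1265] z 0.1515
top lid 4
```

Request:
drive_tool:
  increments:
    - [[1,0,-0.004,0.1,0],[1,0,-0.004,0.25,0],[1,0,-0.004,0.4,0],[1,0,-0.004,0.55,0],[1,0,-0.004,0.65,0],[1,0,-0.004,0.72,0],[1,0,-0.004,0.72,0],[1,0,-0.004,0.72,0]]

```text
time: 24.35
tool_pos: [0.4996, 0.1257, 0.0613]
ee_rot: [3.141, 0.001, 2.74]
ft_force: [-0.5, -0.3, -0.6]
grip_width: 0.999
grasp_force: 0.0
```

Request:
drive_tool:
  increments:
    - [[0.7,0,0,0,0],[0.4,0,0,0,0],[0.2,0,0,0,0],[0,0,0,0,0],[-0.2,0,0,0,0],[-0.4,0,0,0,0],[-1,0,0,0,0],[-1,0,0,0,0]]
  force: 40

```text
time: 25.35
tool_pos: [0.4994, 0.1258, 0.0613]
ee_rot: [3.141, 0.0, 2.74]
ft_force: [-1.0, 0.4, 4.5]
grip_width: 0.514
grasp_force: 40.6
```

```bash
python3 lid.py
```

```text
[0.49944723 0.12583479 0.06133224] 25.35 [-1.0223326   0.41702775  4.54677254] [ 0.08   0.186 -0.145] 43.677524566162134
lid plane z 0.09655501909803788 tilt deg [ 0.03793265 -0.05045729]
lid 22234 [0.4985 0.126 ] 0.058 mean [0.481  0.1332] z 0.0966
plunger 2299 [0.499  0.1265] 0.0102 mean [0.4972 0.1273] z 0.1514
top lid 0
```

The neck is gripped. Lifting straight up, slowly at first.

Request:
drive_tool:
  increments:
    - [[-1,0,0,-0.02,0],[-1,0,0,-0.05,0],[-1,0,0,-0.08,0],[-1,0,0,-0.12,0],[-1,0,0,-0.12,0]]

```text
time: 26.08
tool_pos: [0.4995, 0.1258, 0.0757]
ee_rot: [3.141, 0.001, 2.74]
ft_force: [-1.2, 0.0, -1.8]
grip_width: 0.514
grasp_force: 41.1
```

Run:
```python
from h import *
s=observe();print(s["tool_pos"],s["ft_force"],s["grip_width"]*85)
c=read_camera("wrist");P=cloud(c);x,y,z=P[...,0],P[...,1],P[...,2];n=np.hypot(x-.4995,y-.126)
circ(P,(n<.065)&(z>.104)&(z<.118),'lid');circ(P,(n<.02)&(z>.144)&(z<.175),'plunger')
```

```text
[0.49950763 0.12575133 0.07574676] [-1.16618163  0.02368588 -1.79303998] 43.66639351318585
lid 23072 [0.4994 0.1257] 0.0579 mean [0.4841 0.132 ] z 0.1109
plunger 2189 [0.4989 0.1267] 0.0108 mean [0.4979 0.127 ] z 0.1514
```

The outer lid rose 14 mm and the plunger stayed at 0.1514, so the inner lid is still seated. Lifting on.

Request:
drive_tool:
  increments:
    - [[-1,0,0,-0.1,0],[-1,0,0,-0.25,0],[-1,0,0,-0.4,0],[-1,0,0,-0.55,0],[-1,0,0,-0.7,0],[-1,0,0,-0.85,0],[-1,0,0,-0.95,0],[-1,0,0,-0.95,0]]

```text
time: 27.12
tool_pos: [0.4995, 0.1258, 0.1901]
ee_rot: [3.141, 0.001, 2.74]
ft_force: [0.5, 0.0, -0.9]
grip_width: 0.517
grasp_force: 41.2
```

Request:
drive_tool:
  increments:
    - [[-1,0,0,-0.1,0],[-1,0,0,-0.2,0],[-1,0,0,-0.25,0],[-1,0,0,-0.25,0],[-1,0,0,-0.25,0],[-1,0,0,-0.25,0]]

```text
time: 27.88
tool_pos: [0.4992, 0.1257, 0.219]
ee_rot: [-3.141, -0.001, 2.74]
ft_force: [-0.6, 0.3, -1.1]
grip_width: 0.514
grasp_force: 41.1
```

Run:
```python
from h import *
s=observe();print(s["tool_pos"],s["time"],s["ft_force"],s["grip_width"]*85,abs(s["qd"]).max())
c=read_camera("wrist");P=cloud(c);x,y,z=P[...,0],P[...,1],P[...,2];n=np.hypot(x-.4995,y-.126)
m=(n<.057)&(n>.03)&(z>.21)&(z<.29);q=P[m];print(np.median(q[:,2]));q=q[abs(q[:,2]-np.median(q[:,2]))<.004]
print('tilt',np.degrees(np.linalg.lstsq(np.c_[q[:,:2]-q[:,:2].mean(0),np.ones(len(q))],q[:,2],rcond=None)[0][:2]))
c=read_camera("scene");save(dict(image=cv2.resize(c["image"][60:240,220:460],None,fx=3,fy=3)),"s9.png")
P=cloud(c);x,y,z=P[...,0],P[...,1],P[...,2];n=np.hypot(x-.502,y-.124);circ(P,(n<.065)&(z>.08)&(z<.1),'inner flange')
circ(P,(n<.03)&(z>.11)&(z<.165),'stem');print('stem zmax',z[(n<.03)&(z>.11)&(z<.18)].max())
```

```text
[0.4991545  0.12570784 0.21900183] 27.875 [-0.58799835  0.31747138 -1.11521748] 43.72714083218315 0.0017598908459643178
0.25421559668854116
tilt [-0.04958686 -0.11477292]
inner flange 487 [0.504  0.1259] 0.0558 mean [0.5095 0.1166] z 0.0923
stem 88 [0.5052 0.1232] 0.0167 mean [0.5064 0.1197] z 0.1387
stem zmax 0.15580903547401292
```

View pics/s9.png

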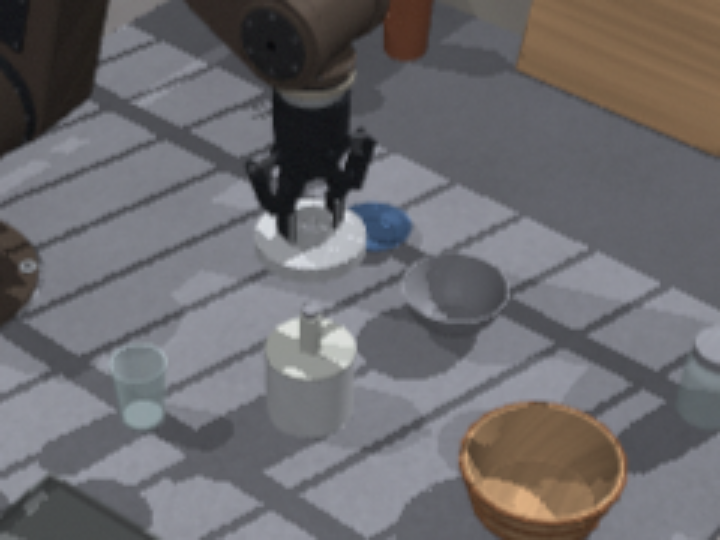

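The picture shows the outer lid held level at (310,240), well above the stem at (310,320), and the inner lid seated on the canister. The other dishes are undisturbed.

```bash
python3 -c "
from station import close_job;print(close_job())"
```

```text
the job is handed in; nothing more can be done
None
```

The job is handed in at about 28 s: the inner lid is seated and vented, and the outer lid is held level with its skirt about 85 mm above the plunger; the first stem grasp closed on nothing, touched nothing, and was redone lower.

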